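Switch on the toaster and start it

ROBOT

A 6-joint arm with a two-finger parallel gripper is mounted at the origin on a cart in front of the work surface, level with it; the furniture and walls round the work are solid. World frame = base frame: x ahead of the robot, y to its left, z up, the work surface at z = 0. Lengths are in mm, angles in rad, forces in N, time in s.
With the tool pointing down it reaches from about 275 to 1000 mm from the base axis. Payload 8.4 kg.
Tool frame: the origin (TCP) lies at the very end of the fingers, on their centre line; the grasp point (between the pads) lies 19 mm behind it; z points along the fingers, y is the line along which they close (so a half turn about z gives the same grasp; the last joint's range is limited). The gripper opens to 85 mm and grips with 20 to 120 N. Pads are 22 mm wide; open, the fingers measure 114 mm over their backs; the gripper's body (76 mm by 85 mm) begins 54 mm behind the grasp point. The pads swing forward as they close: fully open they stand 13 mm farther back than shut.
Start: joints at [-1.187, 0.353, 1.633, -0, 1.155, -0.002], TCP at [235.187, -579.064, 231.281] pointing down, gripper open.
Joint ranges: [-2.63, 2.63], [-0.92, 2.1], [0.06, 2.66], [-1.3, 4.44], [0, 2.69], [-3.02, 3.02]. Speed limits (rad/s): [2.22, 2.22, 2.79, 3.14, 3.14, 3.14].

INTERFACE

Orientations are given as [roll, pitch, yaw] about the fixed x, y, z axes, in that order (R = Rz(yaw) Ry(pitch) Rx(roll)).
In Python, from rig import sensors, grab_frame, camera_params, order gives the robot as it stands. The module is installed in compiled form; this text tells all that it offers.
- The arm moves only by the tool move_arm, never from a script. Its argument "motion" is a list of rows, each a list of 7 numbers: the turn, a rotation vector about the tool's x, y, z in normalised numbers (1 is 120 degrees), then the shift along the tool's x, y, z in fractions of the full range, 1 being 0.5 m, then the finger opening in m, from 0 to 0.0854. A call has 1 to 8 rows; each row is the pose to reach, as a shift and turn from the pose commanded when the call began, along the tool's axes at that moment; what a row does not reach only later rows make up. A row lasts 1/8 s, in which the tool goes at most 62.5 mm and 10.7 degrees, less where a joint would pass 70% of its speed; a pose out of reach is approached as far as the arm can. No shift or turn number may pass 1 either way. A call with a gripper value outside its range is refused whole. The fingers move at their own pace and stop on an object; "grip_force" is the grip in N (left out, the last holds). Time passes only in rows, so rows that repeat a pose let the fingers close. It gives the time, the measured TCP pose, the force, the opening and the grip force at its end, in the units of the state.
- sensors.sense(): the state, without advancing time (a new reading comes with each control period).
- grab_frame(name): name is "scene" or "top" or "wrist"; returns (picture, depth): 400x640x3 uint8, red, green, blue; 400x640 float32, mm along the optical axis (not along the pixel's ray), 0 where there is no reading.
- camera_params(name): a dict with "camera_matrix" (3x3 intrinsics, pixels), "world_from_camera" (4x4, takes a point from camera to world coordinates). Camera axes: x right, y down, z forward; pixel columns grow to the right and rows downward; lengths in mm; the calibration is good to about 2 mm. A picture is of the moment at which its call begins: read the wrist's pose just before it. camera_params takes no time and is no camera call; for the wrist camera it gives the pose at the moment of the call.
- order.sign_off(): hands the job in; it is judged then, once.
The state is a dict: "clock": time; "qpos": joint angles; "qvel": joint speeds; "joint_efforts": joint torques, N m; "eef_pos": TCP position; "tcp_rot": TCP orientation; "contact_force": force on the tool from outside, world axes, zero at the start; "wrist_torque": the same for the moment, N m; "opening": opening from 0.0 (shut) to 1.0 (fully open); "grasp_force": force on a finger pad.
Only numpy, scipy, OpenCV 4.12 (cv2) and the standard library are available. Lean on these libraries where they do the work, as an engineer would, in place of code of your own. Each camera call takes 0.05 s, during which the arm holds its last target. There are 200 camera calls.

TASK

Start the toast: switch on the toaster's supply by pushing the red toggle lever on the switch panel over to the back, toward its green dot, until it snaps across and stays, and then press the toaster's lever all the way down. Only push and press, with the fingers shut or open: lift or carry nothing, and leave the toaster standing where it is. Leave the blue and white switches off and the other things in their places.

Things in the scene. Friction and masses are not known exactly. Their poses are not given: they have to be found in the camera images.
- panel: aluminium base plate 112 x 250 x 8 mm fixed on the worktop, carrying three toggle switches; origin at the centre of its underside, x to the back, y along the row
- switch_red: case of the toaster's switch: grey switch case 90 (along its x) x 66 x 50 mm, fixed; origin at the centre of its underside, 8 mm above the worktop; its +x points to the back of the panel, where a small green dot marks ON. Its lever pivots on the centre of the case top (50 mm above this origin). The three cases stand side by side at 75 mm centres, in any order
- toggle_red_cap (a point): point on the axis of the red lever, 50 mm from its pivot, at the widest part of the round red cap (20 mm diameter); the lever ends 14 mm beyond it, so its tip is 64 mm from the pivot
- toggle_red (a joint): angle of the red lever: 0 upright, -0.45 leaning to the front (OFF), +0.45 leaning to the back (ON, toward the green dot). Its spring snaps it away from upright to whichever end it is nearer; pushing it over takes about 2 N at the cap. It starts OFF. This is the toaster's switch.
- toggle_blue_cap (a point): point on the axis of the blue lever, 50 mm from its pivot, at the widest part of the round blue cap (20 mm diameter); the lever ends 14 mm beyond it, so its tip is 64 mm from the pivot
- toggle_blue (a joint): angle of the blue lever: 0 upright, -0.45 leaning to the front (OFF), +0.45 leaning to the back (ON, toward the green dot). Its spring snaps it away from upright to whichever end it is nearer; pushing it over takes about 2 N at the cap. It starts OFF. To be left alone.
- toggle_white_cap (a point): point on the axis of the white lever, 50 mm from its pivot, at the widest part of the round white cap (20 mm diameter); the lever ends 14 mm beyond it, so its tip is 64 mm from the pivot
- toggle_white (a joint): angle of the white lever: 0 upright, -0.45 leaning to the front (OFF), +0.45 leaning to the back (ON, toward the green dot). Its spring snaps it away from upright to whichever end it is nearer; pushing it over takes about 2 N at the cap. It starts OFF. To be left alone.
- toaster: slim black toaster, 236 (its x) x 94 x 159 mm high, 1.4 to 2.1 kg, standing loose with a slice of bread in it; origin under its centre; its lever is on its -x end, the one toward the robot
- toaster_lever_top (a point): middle of the upper face of the toaster's lever, a tab 34 mm wide (toaster's y) and 16 mm deep (toaster's x) standing out from the -x end with a gap of 4 mm to the end wall, which rises 20 mm above the tab at the start
- toaster_lever (a joint): how far the toaster's lever is pressed down, m: 0 up, 0.055 at its lower stop; it slides straight down against about 2.5 N of friction, with no spring, and stays where it is left
- blue_mug: blue mug, 77 mm across, 90 mm high, origin under its centre, behind the panel
- spice_jar: spice jar with red cap, 45 mm across, 106 mm high, origin under its centre
- tub: white and green yoghurt tub, 72 mm across, 71 mm high, origin under its centre, behind the panel
- egg_timer: red and white egg timer, 63 mm across, 53 mm high, origin under its centre

How it is judged:
By the outcome, as a careful person would: the job done as asked, in the order asked, and still so for the second after the job is handed in, with the robot touching nothing.
It also fails if it takes over 43 s, if anything falls off the work surface, if the arm or the gripper's body presses on something with over 40 N, if the wrist force passes 120 N, or if a joint passes its speed limit or range.

## Working session

There is one attempt and no reset: what is moved stays moved. The work goes in short steps, Python scripts to look and compute and a tool call to move; the robot and the scene stay as the last step left them, time stands still between calls to the robot, and variables do not carry over. Pictures are saved under pics/ and viewed, at most 10 in all, crops included, and the job is handed in when it is done.

Besides the shell and the picture viewer there is one more tool, called after "Call:" in YAML: its name, and indented under it one key for each argument. move_arm: Moves the arm, as the interface text tells. Its arguments: {"type":"object","properties":{"motion":{"type":"array","items":{"type":"array","items":{"type":"number"}}},"grip_force":{"type":"number"}},"required":["motion"]}

```bash
mkdir -p pics; cat > h.py <<'E'
import numpy as np, cv2
from rig import sensors, grab_frame, camera_params, order
def grab(n):
    p=camera_params(n); im,d=grab_frame(n); np.savez(f'{n}.npz',im=im,d=d,K=p['camera_matrix'],T=p['world_from_camera']); return im,d
def cloud(n):
    f=np.load(f'{n}.npz'); d=f['d']; K=f['K']; v,u=np.mgrid[:400,:640]
    P=np.stack([(u-K[0][2])/K[0][0]*d,(v-K[1][2])/K[1][1]*d,d,np.ones_like(d)],-1)@f['T'].T
    P=P[...,:3]; P[d==0]=np.nan; return f['im'],P
E
python3 - <<'E'
from h import *
for n in('top','scene'):
    im,d=grab(n); cv2.imwrite(f'pics/{n}1.png',im[...,::-1]); print(np.round(camera_params(n)['world_from_camera'],2))
s=sensors.sense(); print(s)
E
```

```text
[[-0.00000e+00 -9.90000e-01  1.20000e-01  4.30060e+02]
 [-1.00000e+00  0.00000e+00 -1.00000e-02 -9.19300e+01]
 [ 1.00000e-02 -1.20000e-01 -9.90000e-01  1.28202e+03]
 [ 0.00000e+00  0.00000e+00  0.00000e+00  1.00000e+00]]
[[-5.0000e-01 -3.8000e-01  7.8000e-01 -5.7875e+02]
 [-8.7000e-01  2.0000e-01 -4.6000e-01  5.4803e+02]
 [ 2.0000e-02 -9.0000e-01 -4.3000e-01  7.2844e+02]
 [ 0.0000e+00  0.0000e+00  0.0000e+00  1.0000e+00]]
{'clock': 0.1, 'qpos': array([-1.18740188e+00,  3.53620523e-01,  1.63408285e+00,  3.70622112e-06,
        1.15523277e+00, -2.39066121e-03]), 'qvel': array([-1.31950718e-05, -7.65439956e-04, -1.47454160e-03, -1.10998319e-03,
       -1.75727615e-03,  1.33768357e-03]), 'joint_efforts': array([-4.92017170e-04, -6.06360698e+01, -3.42820501e+01,  1.89556360e-06,
        4.00856356e-03, -3.51372273e-05]), 'eef_pos': array([ 235.01541371, -578.6398827 ,  230.60089005]), 'tcp_rot': array([-3.14024918e+00, -6.60057880e-06,  3.85783603e-01]), 'contact_force': array([-0.1695396 , -0.10079016,  0.88109603]), 'wrist_torque': array([ 0.02006234,  0.00724899, -0.02357595]), 'grasp_force': 0.0, 'opening': 0.9979622736349785}
```

View pics/top1.png

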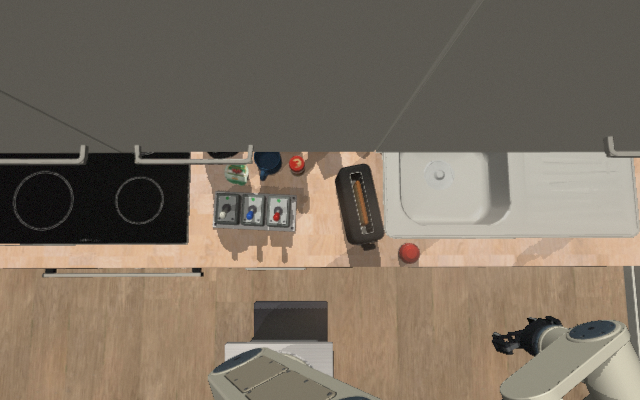

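View pics/scene1.png

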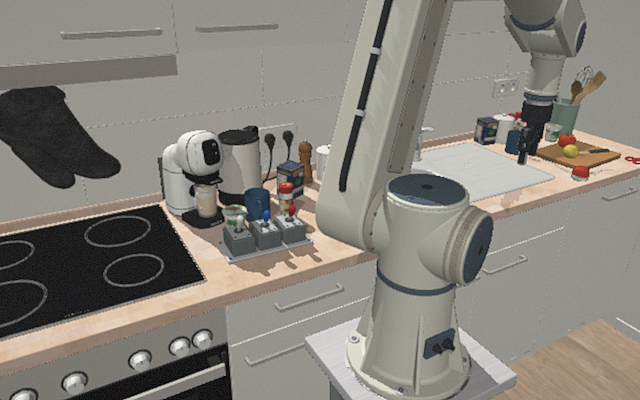

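The top picture shows the panel at about (255,211) with the red cap at (277,216), which is the rightmost switch. The toaster is at (360,203) with its lever at (369,246), and the egg timer is at (409,253). A wall cabinet overhangs above row 152. The scene picture confirms that red is the panel's nearest-to-toaster switch.

```bash
python3 - <<'E'
from h import *
im,P=cloud('top')
c=np.hstack([cv2.resize(im[185:240,210:300],None,fx=4.4,fy=4.4,interpolation=2),cv2.resize(im[185:240,0:1],(4,242))])
a=cv2.resize(im[190:240,205:305],(800,400),interpolation=cv2.INTER_CUBIC)
b=cv2.resize(im[230:260,340:420],(533,200),interpolation=cv2.INTER_CUBIC)
o=np.zeros((600,800,3),np.uint8);o[:400]=a;o[400:,:533]=b
cv2.imwrite('pics/crop.png',o[...,::-1])
hsv=cv2.cvtColor(im,cv2.COLOR_RGB2HSV)
red=((hsv[...,0]<8)|(hsv[...,0]>172))&(hsv[...,1]>150)&(hsv[...,2]>70)
m=red.copy();m[:195]=0;m[235:]=0;m[:,:260]=0;m[:,300:]=0
print('red cap',m.sum(),np.round(np.nanmean(P[m],0)),np.round(P[m][np.nanargmax(P[m][:,2])]))
def rect(name,u0,u1,v0,v1,z0,z1):
    Q=P[v0:v1,u0:u1].reshape(-1,3);Q=Q[(Q[:,2]>z0)&(Q[:,2]<z1)]
    r=cv2.minAreaRect(Q[:,:2].astype(np.float32)); print(name,len(Q),np.round(r[0]),np.round(r[1]),round(r[2],1),'z',np.round(np.median(Q[:,2]),1))
rect('panel',200,310,185,240,4,14)
rect('cases',205,305,185,238,50,64)
rect('toaster',330,392,160,246,145,175)
rect('lever',350,385,236,256,90,144)
Q=P[234:256,350:390]; 
for v in range(236,252): print(v,[ (int(x),int(y),int(z)) for x,y,z in np.nan_to_num(P[v,360:378:2])])
rect('cab',250,450,100,151,300,2000)
rect('timer',390,430,238,268,20,80)
rect('tub',222,252,150,190,55,90)
rect('mug',250,285,150,190,70,110)
rect('jar',286,310,150,180,80,125)
for u in(270,340,400): print([tuple(np.nan_to_num(P[v,u]).astype(int)) for v in(145,150,153)])
E
```

```text
red cap 35 [516.  -0. 111.] [513.  -0. 118.]
panel 882 [537.  72.] [328. 165.] 89.8 z 7.3
cases 1782 [540.  74.] [217.  90.] 87.1 z 58.8
toaster 2195 [ 547. -233.] [215.  91.] 11.0 z 157.4
lever 95 [ 439. -238.] [73. 32.] 81.1 z 126.7
236 [(459, -227, 159), (459, -232, 158), (459, -238, 158), (459, -243, 156), (459, -248, 157), (458, -253, 160), (458, -259, 159), (459, -265, 156), (458, -269, 160)]
237 [(456, -227, 156), (456, -232, 159), (456, -238, 157), (456, -243, 158), (456, -248, 158), (456, -254, 155), (456, -259, 158), (456, -265, 155), (456, -270, 158)]
238 [(453, -227, 159), (453, -231, 163), (453, -238, 158), (453, -242, 162), (453, -248, 158), (453, -254, 154), (453, -259, 155), (453, -265, 155), (453, -269, 158)]
239 [(451, -227, 155), (451, -232, 163), (451, -238, 154), (451, -243, 159), (451, -248, 157), (451, -254, 151), (451, -259, 154), (451, -265, 154), (451, -270, 155)]
240 [(448, -227, 156), (448, -232, 155), (448, -237, 157), (448, -243, 154), (448, -249, 153), (448, -254, 156), (448, -260, 152), (448, -265, 151), (448, -271, 147)]
241 [(445, -227, 157), (445, -
[... 1685 characters left out ...]
276, 0), (0, 0, 0), (417, -288, -2), (417, -294, -2)]
cab 10160 [ 603. -167.] [ 11. 350.] 1.5 z 699.4
timer 347 [ 412. -386.] [56. 59.] 89.9 z 45.6
tub 419 [640. 121.] [60. 70.] 0.3 z 69.9
mug 146 [666.  30.] [75. 77.] 88.2 z 85.7
jar 207 [667. -56.] [42. 43.] 0.4 z 105.8
[(np.int64(602), np.int64(-25), np.int64(581)), (np.int64(603), np.int64(-22), np.int64(541)), (np.int64(720), np.int64(28), np.int64(1))]
[(np.int64(602), np.int64(-144), np.int64(581)), (np.int64(602), np.int64(-147), np.int64(544)), (np.int64(719), np.int64(-188), np.int64(1))]
[(np.int64(602), np.int64(-246), np.int64(582)), (np.int64(601), np.int64(-254), np.int64(547)), (np.int64(752), np.int64(-406), np.int64(-142))]
```

View pics/crop.png

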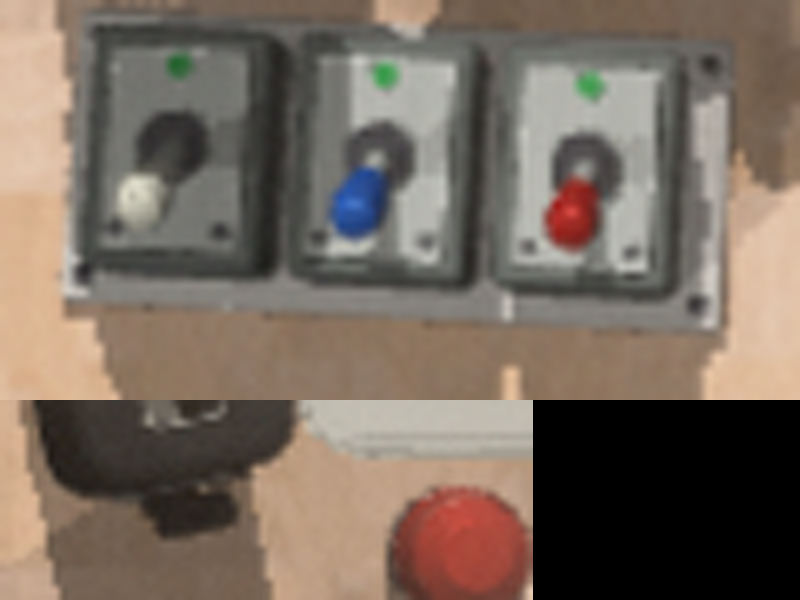

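Enlarged, the red lever's cap is at crop (572,215), rightmost and leaning to the front; green dots are at the back edge of each case. The toaster tab is at crop (190,508). The measured sizes agree with those given: case row 217 mm, case top 58.8, cap about (515,0,105), and tab top z≈127 at (430,-255).

```bash
cat >> h.py <<'E'
from scipy.spatial.transform import Rotation as Ro
def rel(*targets):  # (x,y,z mm, yaw rad), tool down
    s=sensors.sense(); R=Ro.from_euler('xyz',s['tcp_rot'])
    for x,y,z,w in targets:
        G=Ro.from_euler('xyz',[np.pi,0,w])
        print(np.round((R.inv()*G).as_rotvec(),3), np.round(R.inv().apply(np.array([x,y,z])-s['eef_pos'])/1000,4))
E
python3 -c "
from h import *
rel((345,-290,231,-.05),(450,3.5,200,-.05),(450,3.5,95,-.05))"
```

```text
[-0.001  0.     0.436] [ 2.105e-01 -2.260e-01 -1.000e-04]
[-0.001  0.     0.436] [ 0.4182 -0.4584  0.0312]
[-0.001  0.     0.436] [ 0.4182 -0.4583  0.1362]
```

The rows are not in the units I measure in: shifts go in shares of 0.5 m and turns go in shares of 120 degrees. I convert before sending: -0.307 m / 0.5 = -0.614, 0.28 m / 0.5 = 0.56, 0.436 rad / 2.0944 = 0.2082.

Call:
move_arm:
  motion:
    - [0,0,0.0286,0.08,-0.088,0,0]
    - [0,0,0.0573,0.16,-0.176,0,0]
    - [0,0,0.0859,0.24,-0.264,0,0]
    - [0,0,0.1146,0.32,-0.35,0,0]
    - [0,0,0.1432,0.4,-0.438,0,0]
    - [0,0,0.1719,0.48,-0.526,0,0]
    - [0,0,0.2082,0.56,-0.614,0,0]
    - [0,0,0.2082,0.56,-0.614,0,0]

```text
clock: 1.1
eef_pos: [379.8, -185.9, 231.2]
tcp_rot: [-3.141, 0.0, -0.046]
contact_force: [-0.3, -0.1, 0.8]
opening: -0.0
grasp_force: 0.0
```

```bash
python3 -c "
from h import *
rel((450,3.5,200,-.05),(450,3.5,95,-.05))"
```

```text
[-0.001  0.     0.004] [ 0.0614 -0.1924  0.0313]
[-0.001  0.     0.004] [ 0.0615 -0.1923  0.1363]
```

Call:
move_arm:
  motion:
    - [0,0,0,0.03,-0.096,0,0]
    - [0,0,0,0.06,-0.192,0,0]
    - [0,0,0,0.092,-0.288,0.03,0]
    - [0,0,0,0.123,-0.385,0.06,0]
    - [0,0,0,0.123,-0.385,0.14,0]
    - [0,0,0,0.123,-0.385,0.22,0]
    - [0,0,0,0.123,-0.385,0.272,0]
    - [0,0,0,0.123,-0.385,0.272,0]

```text
clock: 2.1
eef_pos: [448.7, -0.9, 93.7]
tcp_rot: [3.141, 0.004, -0.05]
contact_force: [-0.3, 0.1, 0.5]
opening: 0.001
grasp_force: 0.0
```

```bash
python3 -c "
from h import *
im,d=grab('scene'); im2,_=grab('wrist')
o=np.hstack([cv2.resize(im[170:280,200:340],(400,314)),cv2.resize(im2,(400,314))]); cv2.imwrite('pics/pre.png',o[...,::-1])
rel((526,-.4,95,-.05),(540,-1.1,95,-.05))"
```

```text
[ 0.     0.    -0.001] [ 0.0754 -0.0041  0.0007]
[ 0.     0.    -0.001] [ 0.0894 -0.0041  0.0007]
```

View pics/pre.png

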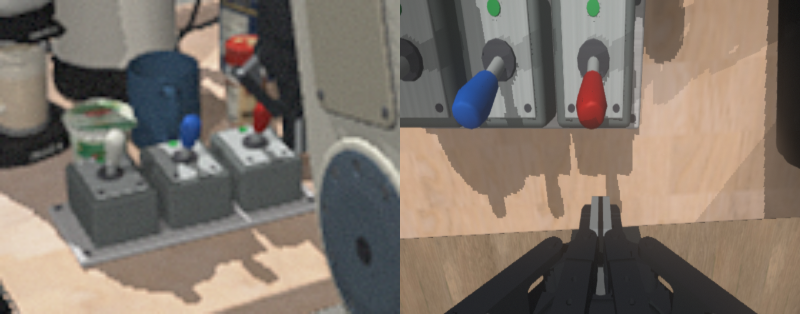

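The wrist view shows the fingertips at (600,200), straight in front of the red lever's cap at (592,110). The scene crop shows all levers still leaning to the front. Next I push.

In the tool's units: 0.087 m / 0.5 = 0.174, 0.083 m / 0.5 = 0.166.

Call:
move_arm:
  motion:
    - [0,0,0,0.03,-0.008,0,0]
    - [0,0,0,0.06,-0.008,0,0]
    - [0,0,0,0.084,-0.008,0,0]
    - [0,0,0,0.108,-0.008,0,0]
    - [0,0,0,0.128,-0.008,0,0]
    - [0,0,0,0.148,-0.008,0,0]
    - [0,0,0,0.166,-0.008,0,0]
    - [0,0,0,0.174,-0.008,0,0]

```text
clock: 3.2
eef_pos: [537.1, -0.5, 95.1]
tcp_rot: [3.142, 0.002, -0.05]
contact_force: [-7.1, 0.7, 4.4]
opening: -0.0
grasp_force: 3.7
```

```bash
python3 -c "
from h import *
im,d=grab('scene'); im2,_=grab('wrist')
o=np.hstack([cv2.resize(im[170:280,200:340],(400,314)),cv2.resize(im2,(400,314))]); cv2.imwrite('pics/push.png',o[...,::-1]); print(sensors.sense()['contact_force'],sensors.sense()['eef_pos'])"
```

```text
[-2.33548651 -0.09511381  2.02163882] [ 5.36697651e+02 -4.14379871e-01  9.50453383e+01]
```

View pics/push.png

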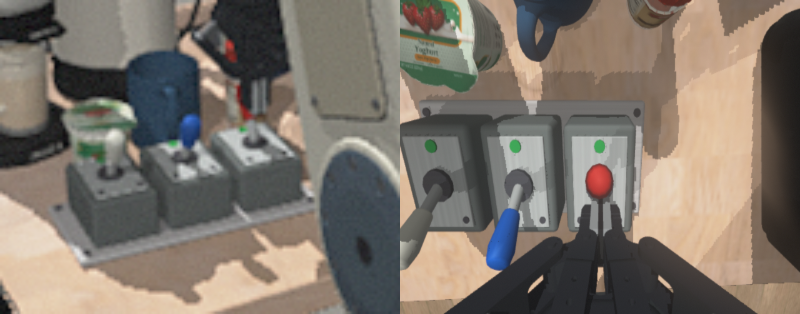

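The red cap is now at wrist (598,180), upright or just over, with the fingers behind it. I'll push a little farther, then back off and look.

In the tool's units: -0.085 m / 0.5 = -0.17, -0.06 m / 0.5 = -0.12.

Call:
move_arm:
  motion:
    - [0,0,0,0.01,0,0,0]
    - [0,0,0,0.02,0,0,0]
    - [0,0,0,0.02,0,0,0]
    - [0,0,0,-0.04,0,0,0]
    - [0,0,0,-0.12,0,0,0]
    - [0,0,0,-0.17,0,0,0]
    - [0,0,0,-0.17,0,0,0]

```text
clock: 4.18
eef_pos: [451.0, 3.8, 95.4]
tcp_rot: [3.142, 0.0, -0.05]
contact_force: [0.7, -0.4, -0.2]
opening: -0.001
grasp_force: 0.0
```

```bash
python3 -c "
from h import *
im,d=grab('scene'); im2,_=grab('wrist')
o=np.hstack([cv2.resize(im[170:280,200:340],(400,314)),cv2.resize(im2,(400,314))]); cv2.imwrite('pics/after.png',o[...,::-1])
rel((400,-100,240,-.05),(400,-250,240,.19),(400,-250,200,.19))"
```

```text
[-0.    -0.002 -0.   ] [-0.0481  0.1063 -0.1444]
[ 0.    -0.002 -0.24 ] [-0.0406  0.2561 -0.1444]
[ 0.    -0.002 -0.24 ] [-0.0407  0.2561 -0.1044]
```

View pics/after.png

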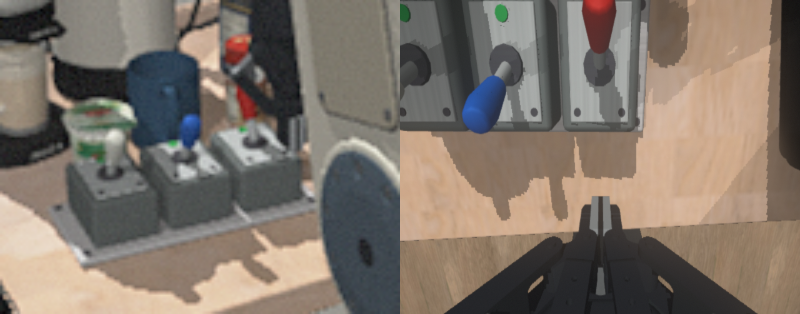

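The red lever now leans to the back (cap at wrist (600,20), beyond the pivot). Blue and white are unchanged. The toaster comes next, with the tool tilted so that the gripper body clears its end wall.

```bash
cat >> h.py <<'E'
def relt(*targets):  # x,y,z,yaw,tilt(fingers point forward)
    s=sensors.sense(); R=Ro.from_euler('xyz',s['tcp_rot'])
    for x,y,z,w,a in targets:
        G=Ro.from_euler('xyz',[np.pi,-a,w])
        print(np.round((R.inv()*G).as_rotvec(),3), np.round(R.inv().apply(np.array([x,y,z])-s['eef_pos'])/1000,4))
E
python3 - <<'E'
from h import *
grab('top'); im,P=cloud('top')
Q=P[236:256,350:390].reshape(-1,3)
T=Q[(Q[:,2]>117)&(Q[:,2]<136)&(Q[:,0]<440)]
for t in (T,):
    r=cv2.minAreaRect(t[:,:2].astype(np.float32)); print(len(t),r,np.median(t,0))
# in toaster frame
w=.19; c=np.array([np.cos(w),np.sin(w)]); n=np.array([-c[1],c[0]])
print('tab along',np.sort(T[:,:2]@c)[[0,3,-4,-1]],'across',np.sort(T[:,:2]@n)[[0,3,-4,-1]])
Q=P[155:250,325:395].reshape(-1,3);B=Q[(Q[:,2]>135)&(Q[:,2]<175)]
print('toaster along',np.sort(B[:,:2]@c)[[0,5,-6,-1]],'across',np.sort(B[:,:2]@n)[[0,5,-6,-1]], cv2.minAreaRect(B[:,:2].astype(np.float32)))
relt((395,-100,235,.19,.2),(395,-262,235,.19,.42))
E
```

```text
69 ((429.94927978515625, -251.34033203125), (16.31759262084961, 42.118446350097656), 0.04131776839494705) [ 429.94770236 -255.05674873  127.47554471]
tab along [366.90613525 367.57606629 381.81960173 386.71949419] across [-349.15281364 -346.26857197 -316.78013791 -308.86895859]
toaster along [385.44049249 385.99978644 599.46861371 599.91348563] across [-377.16956728 -376.43391377 -286.50671969 -286.22770438] ((546.5198974609375, -232.78001403808594), (214.62782287597656, 90.51362609863281), 11.237222671508789)
[ 0.024  0.197 -0.239] [-0.0535  0.1066 -0.1394]
[ 0.051  0.416 -0.237] [-0.0453  0.2684 -0.1394]
```

In the tool's units: 0.268 m / 0.5 = 0.536, 0.25 m / 0.5 = 0.5, 0.416 rad / 2.0944 = 0.1986.

Call:
move_arm:
  motion:
    - [0,0,0,-0.04,0,-0.08,0]
    - [0,0,0,-0.08,0.02,-0.18,0]
    - [0.0048,0.0382,-0.0239,-0.1,0.1,-0.26,0]
    - [0.0095,0.0812,-0.0477,-0.1,0.2,-0.28,0]
    - [0.0143,0.1194,-0.0716,-0.1,0.3,-0.28,0]
    - [0.0191,0.1576,-0.0907,-0.096,0.4,-0.28,0]
    - [0.0244,0.1986,-0.1132,-0.09,0.5,-0.28,0]
    - [0.0244,0.1986,-0.1132,-0.09,0.536,-0.28,0]

```text
clock: 5.32
eef_pos: [394.1, -264.8, 235.8]
tcp_rot: [3.14, -0.42, 0.189]
contact_force: [0.9, 0.6, 0.2]
opening: -0.002
grasp_force: 0.0
```

```bash
python3 - <<'E'
from h import *
relt((429,-255.6,165,.19,.42),(429,-255.6,140,.19,.42))
E
```

```text
[ 0.002 -0.    -0.001] [ 0.004  -0.0026  0.0793]
[ 0.002 -0.    -0.001] [-0.0062 -0.0026  0.1021]
```

In the tool's units: 0.102 m / 0.5 = 0.204, 0.079 m / 0.5 = 0.158.

Call:
move_arm:
  motion:
    - [0,0,0,0.004,-0.0052,0.08,0]
    - [0,0,0,0.008,-0.0052,0.158,0]
    - [0,0,0,-0.002,-0.0052,0.182,0]
    - [0,0,0,-0.012,-0.0052,0.204,0]
    - [0,0,0,-0.012,-0.0052,0.204,0]

```text
clock: 5.95
eef_pos: [428.6, -252.2, 139.5]
tcp_rot: [-3.14, -0.418, 0.19]
contact_force: [0.9, 0.0, 0.0]
opening: -0.001
grasp_force: 0.0
```

```bash
python3 - <<'E'
from h import *
im,d=grab('top'); im2,_=grab('wrist')
o=np.hstack([cv2.resize(im[200:270,330:420],(400,314)),cv2.resize(im2,(400,314))]); cv2.imwrite('pics/tl.png',o[...,::-1])
s=sensors.sense();print(s['eef_pos'],s['contact_force'])
relt((429,-255.6,120,.19,.42),(429,-255.6,100,.19,.42),(429,-255.6,78,.19,.42),(429,-255.6,72,.19,.42))
E
```

```text
[ 428.96640943 -252.62316749  140.41627659] [0.03525755 0.25503487 1.00823901]
[0.    0.001 0.   ] [-0.0088  0.0029  0.0184]
[0.    0.001 0.   ] [-0.0169  0.0029  0.0367]
[0.    0.001 0.   ] [-0.0259  0.0029  0.0568]
[0.    0.001 0.   ] [-0.0283  0.0029  0.0623]
```

View pics/tl.png

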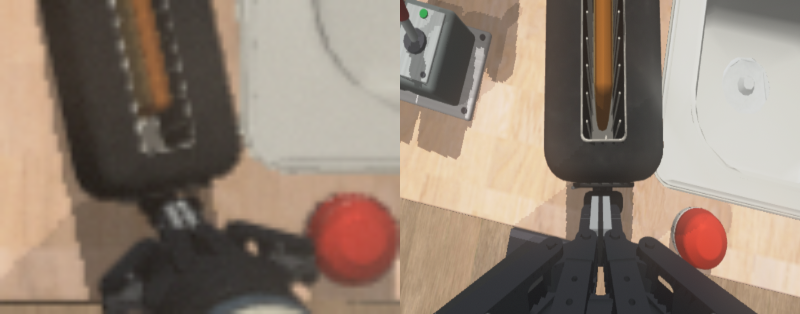

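The top crop shows the shut fingertips at (180,215) just over the tab, in line with it. The wrist view shows the fingers centred on the toaster's end at (600,195). The egg timer is clear of the gripper. I'll press down gently.

In the tool's units: 0.0537 m / 0.5 = 0.1074, 0.05 m / 0.5 = 0.1.

Call:
move_arm:
  motion:
    - [0,0,0,-0.009,0.0058,0.018,0]
    - [0,0,0,-0.018,0.0058,0.0368,0]
    - [0,0,0,-0.026,0.0058,0.055,0]
    - [0,0,0,-0.034,0.0058,0.0734,0]
    - [0,0,0,-0.04,0.0058,0.087,0]
    - [0,0,0,-0.046,0.0058,0.1,0]
    - [0,0,0,-0.049,0.0058,0.1074,0]
    - [0,0,0,-0.049,0.0058,0.1074,0]

```text
clock: 7.05
eef_pos: [428.4, -254.5, 80.2]
tcp_rot: [-3.139, -0.418, 0.19]
contact_force: [-0.7, 0.7, -0.2]
opening: 0.0
grasp_force: 0.0
```

```bash
python3 - <<'E'
from h import *
s=sensors.sense();print(s['eef_pos'],s['contact_force'],s['wrist_torque'])
relt(*[(429,-255.6,z,.19,.42) for z in(78,76,74,72,70)])
E
```

```text
[ 428.39095101 -254.54652027   80.1518989 ] [-0.7020568   0.72294705 -0.22736242] [-0.03483075  0.20937645  0.02164133]
[-0.002  0.002 -0.   ] [-0.0005  0.0012  0.0021]
[-0.002  0.002 -0.   ] [-0.0013  0.0012  0.004 ]
[-0.002  0.002 -0.   ] [-0.0021  0.0012  0.0058]
[-0.002  0.002 -0.   ] [-0.0029  0.0012  0.0076]
[-0.002  0.002 -0.   ] [-0.0038  0.0012  0.0094]
```

In the tool's units: 0.0054 m / 0.5 = 0.0108, 0.0005 m / 0.5 = 0.001.

Call:
move_arm:
  motion:
    - [0,0,0,-0.0016,0.001,0.0036,0]
    - [0,0,0,-0.0032,0.002,0.0072,0]
    - [0,0,0,-0.0048,0.002,0.0108,0]

```text
clock: 7.42
eef_pos: [429.1, -255.2, 77.2]
tcp_rot: [-3.14, -0.421, 0.192]
contact_force: [-37.7, 6.4, 74.7]
opening: -0.0
grasp_force: 41.0
```

```bash
python3 - <<'E'
from h import *
im,d=grab('top'); im2,_=grab('wrist')
o=np.hstack([cv2.resize(im[200:270,330:420],(400,314)),cv2.resize(im2[200:330,240:400],(400,314))]); cv2.imwrite('pics/tl2.png',o[...,::-1])
s=sensors.sense();print(s['eef_pos'],s['contact_force'],s['wrist_torque'])
E
```

```text
[ 429.03933344 -255.13251984   77.52258514] [-28.77425091   7.67100731  60.47220564] [1.84974507 0.77925696 0.84422766]
```

View pics/tl2.png

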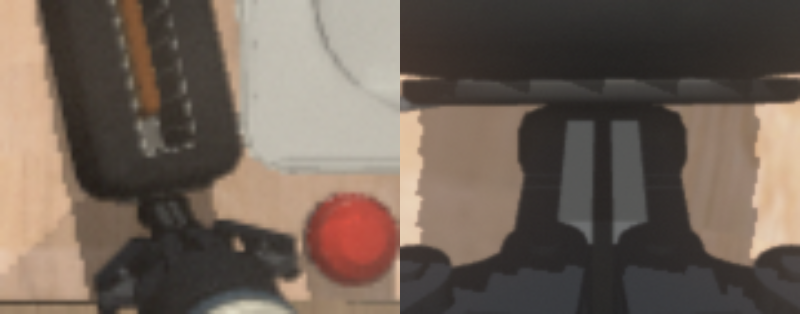

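The force jumped to 75 N along the finger's end face, which suggests the tab is at its stop. I'll back off right away, then look at the tab.

In the tool's units: -0.18 m / 0.5 = -0.36, -0.16 m / 0.5 = -0.32.

Call:
move_arm:
  motion:
    - [0,0,0,0.002,0,-0.006,0]
    - [0,0,0,0.008,0,-0.02,0]
    - [0,0,0,0,0,-0.06,0]
    - [0,0,0,0,0,-0.14,0]
    - [0,0,0,0,0,-0.24,0]
    - [0,0,0,-0.06,0,-0.32,0]
    - [0,0,0,-0.12,0,-0.36,0]
    - [0,0,0,-0.12,0,-0.36,0]

```text
clock: 8.52
eef_pos: [301.9, -281.0, 215.5]
tcp_rot: [3.141, -0.418, 0.188]
contact_force: [0.4, 0.6, -0.6]
opening: 0.001
grasp_force: 0.0
```

```bash
python3 - <<'E'
from h import *
a=np.load('top.npz')['im']
grab('top'); im,P=cloud('top'); im2,_=grab('wrist')
o=np.hstack([cv2.resize(im[185:265,200:420],(440,314)),cv2.resize(im2,(360,314))]); cv2.imwrite('pics/end.png',o[...,::-1])
w=.19; c=np.array([np.cos(w),np.sin(w)]); n=np.array([-c[1],c[0]])
Q=P[155:250,325:395].reshape(-1,3);B=Q[(Q[:,2]>135)&(Q[:,2]<175)]
print('toaster along',np.sort(B[:,:2]@c)[[0,5,-6,-1]],'across',np.sort(B[:,:2]@n)[[0,5,-6,-1]],cv2.minAreaRect(B[:,:2].astype(np.float32)))
for nme in('top','wrist'):
    _,P=cloud(nme); Q=P.reshape(-1,3); A=Q[:,:2]@c; X=Q[:,:2]@n
    m=(A>369)&(A<382)&(X>-343)&(X<-321)&(Q[:,2]>20)&(Q[:,2]<140); print(nme,m.sum(),np.percentile(Q[m,2],[5,25,50,75,95]) if m.any() else '')
print(sensors.sense()['eef_pos'],sensors.sense()['contact_force'])
E
```

```text
toaster along [385.47365919 386.00012498 599.46227553 600.79304172] across [-377.68448661 -376.17514335 -286.17416921 -285.93848815] ((546.9362182617188, -232.67184448242188), (215.55284118652344, 90.89290618896484), 11.636807441711426)
top 38 [72.46694224 75.01790719 76.59209039 78.77387892 80.84344647]
wrist 390 [41.11974048 76.9216584  78.14503308 78.82341002 79.70466522]
[ 303.32653548 -280.60533899  214.90326437] [0.65313554 0.21016874 0.64490363]
```

View pics/end.png

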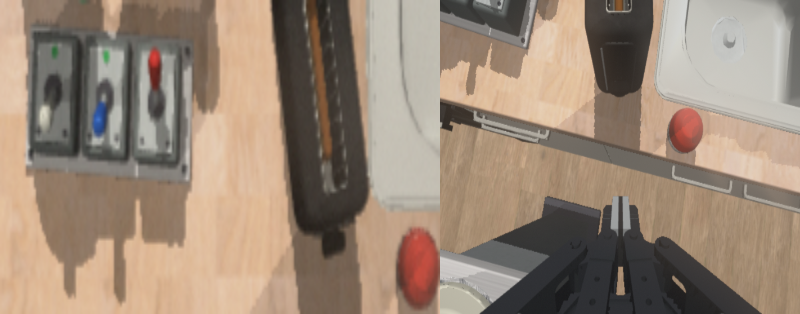

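The red lever is on (cap (155,60), beyond its pivot), blue and white are off, and the toaster hasn't moved. The tab is well down at (333,243). I'll measure its height more closely.

```bash
python3 - <<'E'
from h import *
w=.19; c=np.array([np.cos(w),np.sin(w)]); n=np.array([-c[1],c[0]])
for nme in('top','wrist'):
    Z=[]
    for i in range(6): grab(nme); Z.append(cloud(nme)[1])
    P=np.nanmedian(Z,0); Q=P.reshape(-1,3); A=Q[:,:2]@c; X=Q[:,:2]@n
    for a in range(358,396,3):
        m=(A>=a)&(A<a+3)&(X>-343)&(X<-321); print(nme,a,m.sum(),np.round(np.nanpercentile(Q[m,2],[10,50,90])) if m.any() else '')
    for name,m in (('work',(A>300)&(A<360)&(X>-300)&(X<-270)),('top',(A>420)&(A<580)&(X>-298)&(X<-292)),('top2',(A>420)&(A<580)&(X>-370)&(X<-365))): print(name,m.sum(),np.nanmedian(Q[m,2]))
E
```

```text
top 358 7 [-1. -0.  2.]
top 361 8 [-2. -1.  1.]
top 364 4 [-1. 36. 73.]
top 367 8 [53. 77. 78.]
top 370 8 [54. 77. 79.]
top 373 11 [75. 78. 79.]
top 376 9 [61. 78. 79.]
top 379 9 [59. 77. 78.]
top 382 4 [51. 63. 75.]
top 385 8 [149. 149. 150.]
top 388 10 [136. 151. 154.]
top 391 10 [153. 155. 156.]
top 394 8 [156. 157. 157.]
work 126 -0.12474458138206046
top 1056 885.7126470731087
top2 881 890.3927497242951
wrist 358 38 [0. 1. 1.]
wrist 361 57 [0. 1. 1.]
wrist 364 38 [0. 1. 1.]
wrist 367 134 [ 1. 72. 76.]
wrist 370 128 [ 1. 77. 78.]
wrist 373 126 [ 1. 78. 79.]
wrist 376 160 [ 1. 47. 79.]
wrist 379 117 [ 1. 78. 79.]
wrist 382 73 [ 1.  1. 78.]
wrist 385 972 [ 73. 118. 147.]
wrist 388 391 [ 77. 115. 151.]
wrist 391 282 [136. 153. 155.]
wrist 394 179 [156. 157. 157.]
work 1268 0.41407508092397904
top 76 158.33422092822306
top2 65 158.33547872884907
```

The tab top is at z≈77.5, so it has travelled about 50 of 55 mm and isn't quite at its stop. I'll press again with more tilt for clearance and in finer steps.

```bash
python3 - <<'E'
from h import *
s=sensors.sense(); T=camera_params('wrist')['world_from_camera']; R=Ro.from_euler('xyz',s['tcp_rot'])
print('cam in tool',R.inv().apply(T[:3,3]-s['eef_pos']), s['qpos'])
# along 371, across -332
c=np.array([np.cos(.19),np.sin(.19)]); n=np.array([-c[1],c[0]]); p=371*c-332*n; print(p)
relt((p[0]-30,p[1]-5.8,160,.19,.58),(*p,125,.19,.58),(*p,95,.19,.58),(*p,88,.19,.58))
E
```

```text
cam in tool [  82.5135255     0.44104516 -143.02031468] [-1.07722475 -0.03500619  2.22301792  0.52101237  0.89300843 -0.015974  ]
[ 427.02472436 -255.95875602]
[-0.001  0.162  0.   ] [ 0.065  -0.0004  0.0888]
[-0.001  0.162  0.   ] [ 0.0787 -0.0004  0.1332]
[-0.001  0.162  0.   ] [ 0.0665 -0.0004  0.1606]
[-0.001  0.162  0.   ] [ 0.0637 -0.0004  0.167 ]
```

In the tool's units: 0.167 m / 0.5 = 0.334, 0.1606 m / 0.5 = 0.3212, 0.162 rad / 2.0944 = 0.0773.

Call:
move_arm:
  motion:
    - [0,0.0286,0,0.06,0,0.06,0]
    - [0,0.0573,0,0.12,0,0.12,0]
    - [0,0.0773,0,0.13,0,0.178,0]
    - [0,0.0773,0,0.1574,0,0.266,0]
    - [0,0.0773,0,0.145,0,0.294,0]
    - [0,0.0773,0,0.133,0,0.3212,0]
    - [0,0.0773,0,0.1274,0,0.334,0]
    - [0,0.0773,0,0.1274,0,0.334,0]

```text
clock: 10.22
eef_pos: [427.0, -256.4, 87.9]
tcp_rot: [-3.14, -0.58, 0.189]
contact_force: [1.1, -1.3, 0.5]
opening: -0.001
grasp_force: 0.0
```

```bash
python3 - <<'E'
from h import *
s=sensors.sense();print(s['eef_pos'],s['contact_force'],s['wrist_torque'])
relt(*[(427,-256,z,.19,.58) for z in(84,82,80,78,76,74)])
E
```

```text
[ 426.95219516 -256.39600536   87.86051977] [ 1.12173773 -1.34061074  0.5428142 ] [-0.01923304  0.25362364 -0.04277184]
[-0.001  0.    -0.001] [-0.002  -0.0004  0.0033]
[-0.001  0.    -0.001] [-0.0031 -0.0004  0.005 ]
[-0.001  0.    -0.001] [-0.0042 -0.0004  0.0066]
[-0.001  0.    -0.001] [-0.0053 -0.0004  0.0083]
[-0.001  0.    -0.001] [-0.0064 -0.0004  0.01  ]
[-0.001  0.    -0.001] [-0.0075 -0.0004  0.0117]
```

Call:
move_arm:
  motion:
    - [0,0,0,-0.004,-0.0008,0.0066,0]
    - [0,0,0,-0.0062,-0.0008,0.01,0]
    - [0,0,0,-0.0062,-0.0008,0.01,0]

```text
clock: 10.6
eef_pos: [427.1, -256.1, 82.3]
tcp_rot: [-3.141, -0.58, 0.19]
contact_force: [-0.1, 0.6, 0.5]
opening: -0.002
grasp_force: 0.0
```

In the tool's units: 0.0008 m / 0.5 = 0.0016, -0.0005 m / 0.5 = -0.001.

Call:
move_arm:
  motion:
    - [0,0,0,-0.001,0,0.0016,0]
    - [0,0,0,-0.001,0,0.0016,0]

```text
clock: 10.85
eef_pos: [427.2, -256.0, 81.3]
tcp_rot: [-3.141, -0.58, 0.19]
contact_force: [-0.8, 0.4, -0.3]
opening: -0.001
grasp_force: 0.0
```

In the tool's units: 0.0008 m / 0.5 = 0.0016, -0.0005 m / 0.5 = -0.001.

Call:
move_arm:
  motion:
    - [0,0,0,-0.001,0,0.0016,0]
    - [0,0,0,-0.001,0,0.0016,0]

```text
clock: 11.1
eef_pos: [427.1, -256.0, 80.3]
tcp_rot: [-3.141, -0.58, 0.19]
contact_force: [-0.3, -0.3, 0.5]
opening: -0.003
grasp_force: 0.0
```

In the tool's units: 0.0008 m / 0.5 = 0.0016, -0.0005 m / 0.5 = -0.001.

Call:
move_arm:
  motion:
    - [0,0,0,-0.001,0,0.0016,0]
    - [0,0,0,-0.001,0,0.0016,0]

```text
clock: 11.35
eef_pos: [427.3, -256.0, 79.5]
tcp_rot: [-3.141, -0.581, 0.19]
contact_force: [-1.7, 0.2, 3.2]
opening: 0.001
grasp_force: 2.0
```

In the tool's units: 0.0008 m / 0.5 = 0.0016, -0.0005 m / 0.5 = -0.001.

Call:
move_arm:
  motion:
    - [0,0,0,-0.001,0,0.0016,0]
    - [0,0,0,-0.001,0,0.0016,0]

```text
clock: 11.6
eef_pos: [427.5, -256.1, 79.1]
tcp_rot: [-3.141, -0.581, 0.19]
contact_force: [-6.3, 0.7, 13.2]
opening: 0.0
grasp_force: 6.8
```

In the tool's units: 0.0004 m / 0.5 = 0.0008, -0.0003 m / 0.5 = -0.0006.

Call:
move_arm:
  motion:
    - [0,0,0,-0.0006,0,0.0008,0]
    - [0,0,0,-0.0006,0,0.0008,0]

```text
clock: 11.85
eef_pos: [427.6, -256.1, 78.9]
tcp_rot: [-3.141, -0.582, 0.19]
contact_force: [-7.9, 0.6, 17.9]
opening: -0.001
grasp_force: 9.4
```

```bash
python3 - <<'E'
from h import *
s=sensors.sense();print(s['eef_pos'],s['contact_force'],s['qpos'])
relt((427,-256,100,.19,.58),(380,-250,150,.19,.7),(340,-230,120,.19,1.05))
E
```

```text
[ 427.57826309 -256.11134731   78.90376364] [-7.93697111  0.63654338 17.88189429] [-0.8811844   0.35065586  2.29365369  1.23686985  0.5362735  -0.60908741]
[-0.001 -0.002  0.   ] [ 0.0111 -0.0002 -0.0179]
[-0.001  0.118  0.   ] [ 0.001  -0.015  -0.0844]
[-0.001  0.468  0.   ] [-0.0451 -0.0422 -0.0789]
```

In the tool's units: -0.084 m / 0.5 = -0.168, -0.015 m / 0.5 = -0.03, 0.468 rad / 2.0944 = 0.2235.

Call:
move_arm:
  motion:
    - [0,0,0,0.01,0,-0.018,0]
    - [0,0,0,0.022,0,-0.036,0]
    - [0,0.0286,0,0.012,-0.014,-0.1,0]
    - [0,0.0563,0,0.002,-0.03,-0.168,0]
    - [0,0.1194,0,-0.04,-0.05,-0.168,0]
    - [0,0.1767,0,-0.07,-0.07,-0.16,0]
    - [0,0.2235,0,-0.09,-0.084,-0.158,0]
    - [0,0.2235,0,-0.09,-0.084,-0.158,0]

```text
clock: 12.85
eef_pos: [338.4, -229.6, 117.1]
tcp_rot: [-3.122, -1.048, 0.17]
contact_force: [-0.4, -1.3, 0.5]
opening: 0.001
grasp_force: 0.0
```

```bash
python3 - <<'E'
from h import *
s=sensors.sense();print(s['eef_pos'],s['tcp_rot'])
Z=[]
for i in range(5): im,_=grab('wrist'); Z.append(cloud('wrist')[1])
P=np.nanmedian(Z,0); np.save('Pw.npy',P); cv2.imwrite('pics/w_end.png',im[...,::-1])
c=np.array([np.cos(.19),np.sin(.19)]); n=np.array([-c[1],c[0]])
A=P[...,:2]@c; X=P[...,:2]@n; z=P[...,2]
for lo in range(0,160,6):
    r=[]
    for x0 in(-365,-348,-340,-332,-324,-316,-300):
        m=(z>=lo)&(z<lo+6)&(abs(X-x0)<4)&(A>355)&(A<400); r.append((int(m.sum()),round(float(np.median(A[m]))) if m.any() else 0,round(float(A[m].min())) if m.any() else 0))
    print(lo,r)
E
```

```text
[ 338.40991293 -229.61583319  117.09362939] [-3.12233858 -1.04757027  0.16957051]
0 [(346, 375, 355), (329, 375, 355), (334, 375, 355), (331, 374, 355), (327, 374, 355), (269, 378, 355), (145, 388, 374)]
6 [(25, 395, 394), (33, 394, 393), (32, 394, 393), (32, 393, 393), (34, 393, 393), (31, 393, 393), (32, 395, 393)]
12 [(2, 393, 393), (6, 393, 393), (8, 393, 392), (9, 393, 393), (9, 393, 391), (9, 392, 392), (5, 394, 393)]
18 [(25, 392, 390), (33, 389, 389), (14, 389, 389), (6, 389, 388), (26, 389, 388), (30, 389, 388), (32, 390, 390)]
24 [(33, 391, 390), (16, 388, 387), (1, 389, 389), (0, 0, 0), (11, 388, 384), (21, 388, 387), (39, 391, 389)]
30 [(32, 392, 390), (28, 388, 387), (0, 0, 0), (4, 378, 377), (8, 387, 387), (38, 387, 387), (37, 390, 389)]
36 [(37, 392, 390), (31, 388, 387), (18, 377, 377), (33, 377, 377), (19, 377, 377), (39, 387, 387), (43, 391, 389)]
42 [(32, 392, 390), (35, 388, 387), (35, 377, 377), (44, 377, 376), (50, 377, 377), (50, 387, 383), (45, 391, 389)]
48 [(33, 392, 390), (1, 387, 387), (54, 378, 377), (46, 377, 376), (66, 378, 377), (36, 387, 386), (44, 39
[... 1413 characters left out ...]
(91, 388, 387), (88, 388, 387), (95, 391, 387), (93, 388, 387), (91, 388, 387), (96, 392, 391)]
132 [(73, 393, 391), (95, 388, 387), (97, 388, 387), (99, 391, 387), (92, 388, 387), (89, 388, 387), (95, 392, 391)]
138 [(82, 393, 392), (101, 388, 387), (100, 388, 387), (67, 388, 387), (107, 388, 387), (108, 388, 387), (99, 392, 391)]
144 [(93, 393, 392), (123, 388, 387), (114, 388, 387), (113, 388, 387), (106, 388, 387), (119, 388, 387), (118, 392, 391)]
150 [(130, 395, 392), (182, 393, 388), (195, 392, 387), (198, 392, 387), (199, 392, 388), (187, 392, 387), (154, 394, 391)]
156 [(40, 398, 395), (94, 397, 394), (96, 397, 393), (100, 397, 394), (104, 397, 394), (102, 397, 394), (77, 398, 395)]
```

View pics/w_end.png

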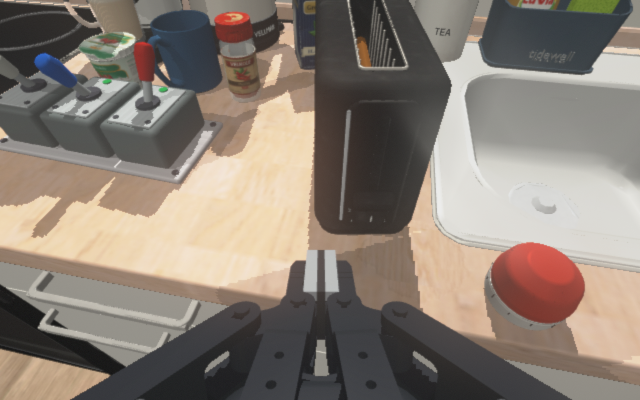

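The final wrist view shows the red lever over to the back by its green dot, at (145,60). Blue and white still lean to the front. The toaster's dark end is at (365,160) with the tab hard to see, and everything else is in place. I'll do one last numeric check of the tab against what lies below it.

```bash
python3 - <<'E'
from h import *
c=np.array([np.cos(.19),np.sin(.19)]); n=np.array([-c[1],c[0]])
P=np.load('Pw.npy'); A=P[...,:2]@c; X=P[...,:2]@n; z=P[...,2]
for x0 in(-346,-340,-332,-324,-318):
    m=(abs(X-x0)<3)&(A>366)&(A<370.5)&(z>20); k=(abs(X-x0)<3)&(A>374)&(A<380)&(z<63)&(z>20)
    t=(abs(X-x0)<3)&(A>372)&(A<383)&(z>63)&(z<100)
    print(x0,'front face z',np.percentile(z[m],[1,99]) if m.any() else '','knob z',np.percentile(z[k],[1,99]) if k.any() else '','top',np.median(z[t]) if t.any() else '')
Z=[]
for i in range(6): grab('top'); Z.append(cloud('top')[1])
P=np.nanmedian(Z,0); A=P[...,:2]@c; X=P[...,:2]@n; z=P[...,2]
m=(A>368)&(A<382)&(X>-345)&(X<-319)&(z>30); print('tab top now',np.median(z[m]),np.percentile(z[m],[20,80]))
relt((427,-256,100,.19,.58))
E
```

```text
-346 front face z [69.37785097 76.84982681] knob z [44.81238492 47.58708616] top 77.87807842397964
-340 front face z [70.30011965 77.55837622] knob z [39.13895035 56.80672698] top 78.44454238506853
-332 front face z [69.41327927 77.78912961] knob z [35.37050945 56.95487303] top 78.51403685151942
-324 front face z [69.16106122 77.77808872] knob z [37.97418914 56.14262229] top 78.37489095779182
-318 front face z [69.43280558 77.23101553] knob z [44.22715674 49.58065002] top 77.3451046847052
tab top now 77.16762686775087 [76.50350229 78.06881463]
[-0.    -0.468  0.002] [0.023  0.0419 0.0796]
```

The tab top is at z≈78 and resisted 18 N without moving, which suggests it's on its stop. The travel I measured still looks a few mm short, so I'll press once more with the fingertips farther from the wall, to rule out contact with anything but the tab.

```bash
python3 - <<'E'
from h import *
c=np.array([np.cos(.19),np.sin(.19)]); n=np.array([-c[1],c[0]]); p=366.5*c-332*n; q=345*c-325*n; print(p)
relt((*q,140,.19,.75),(*p,110,.19,.5),(*p,84,.19,.5),(*p,79,.19,.5))
E
```

```text
[ 422.6057053  -256.80862105]
[-0.001 -0.298  0.002] [0.0446 0.0349 0.0372]
[-0.    -0.548  0.002] [0.0294 0.0419 0.0708]
[-0.    -0.548  0.002] [0.0069 0.0419 0.0838]
[-0.    -0.548  0.002] [0.0025 0.0418 0.0863]
```

In the tool's units: 0.0863 m / 0.5 = 0.1726, 0.0838 m / 0.5 = 0.1676, -0.548 rad / 2.0944 = -0.2617.

Call:
move_arm:
  motion:
    - [0,-0.0716,0,0.05,0.034,0.04,0]
    - [0,-0.1423,0,0.0892,0.0698,0.0744,0]
    - [0,-0.2005,0,0.084,0.082,0.108,0]
    - [0,-0.2617,0.001,0.0588,0.0838,0.1416,0]
    - [0,-0.2617,0.001,0.036,0.0838,0.1546,0]
    - [0,-0.2617,0.001,0.0138,0.0838,0.1676,0]
    - [0,-0.2617,0.001,0.005,0.0836,0.1726,0]
    - [0,-0.2617,0.001,0.005,0.0836,0.1726,0]

```text
clock: 14.4
eef_pos: [422.0, -256.5, 78.2]
tcp_rot: [-3.138, -0.5, 0.187]
contact_force: [-0.4, 0.4, -0.4]
opening: -0.001
grasp_force: 0.0
```

```bash
python3 - <<'E'
from h import *
s=sensors.sense();print(s['eef_pos'],s['contact_force'])
relt(*[(422.6,-256.8,z,.19,.5) for z in(78,77,76,75,74)])
E
```

```text
[ 422.0087117  -256.46963723   78.23826362] [-0.40322347  0.38096286 -0.38038364]
[-0.002  0.    -0.003] [0.0003 0.0004 0.0005]
[-0.002  0.    -0.003] [-0.0001  0.0004  0.0013]
[-0.002  0.    -0.003] [-0.0006  0.0004  0.0022]
[-0.002  0.    -0.003] [-0.0011  0.0004  0.0031]
[-0.002  0.    -0.003] [-0.0016  0.0004  0.004 ]
```

In the tool's units: 0.0013 m / 0.5 = 0.0026, -0.0005 m / 0.5 = -0.001.

Call:
move_arm:
  motion:
    - [0,0,0,-0.001,0,0.0026,0]
    - [0,0,0,-0.001,0,0.0026,0]

```text
clock: 14.65
eef_pos: [422.5, -257.0, 77.3]
tcp_rot: [-3.14, -0.5, 0.188]
contact_force: [-1.3, -0.5, -0.7]
opening: -0.004
grasp_force: 0.0
```

In the tool's units: 0.0009 m / 0.5 = 0.0018, -0.0005 m / 0.5 = -0.001.

Call:
move_arm:
  motion:
    - [0,0,0,-0.001,0,0.0018,0]
    - [0,0,0,-0.001,0,0.0018,0]

```text
clock: 14.9
eef_pos: [422.7, -257.0, 76.5]
tcp_rot: [-3.14, -0.501, 0.188]
contact_force: [-2.8, -0.6, 7.0]
opening: 0.001
grasp_force: 3.5
```

In the tool's units: 0.0006 m / 0.5 = 0.0012, -0.0003 m / 0.5 = -0.0006.

Call:
move_arm:
  motion:
    - [0,0,0,-0.0006,0,0.0012,0]
    - [0,0,0,-0.0006,0,0.0012,0]

```text
clock: 15.15
eef_pos: [422.8, -257.0, 76.2]
tcp_rot: [-3.14, -0.501, 0.188]
contact_force: [-6.5, -0.1, 13.4]
opening: 0.003
grasp_force: 7.1
```

Contact came exactly where the tab's outer edge predicts, and it is hard. The tab itself is on its stop. One short firmer press, then retreat clear.

In the tool's units: 0.0007 m / 0.5 = 0.0014, -0.0003 m / 0.5 = -0.0006.

Call:
move_arm:
  motion:
    - [0,0,0,-0.0006,0,0.0014,0]
    - [0,0,0,-0.0006,0,0.0014,0]
    - [0,0,0,-0.0006,0,0.0014,0]

```text
clock: 15.52
eef_pos: [423.0, -257.1, 75.9]
tcp_rot: [-3.14, -0.502, 0.188]
contact_force: [-10.8, 0.5, 21.0]
opening: -0.001
grasp_force: 11.5
```

In the tool's units: -0.14 m / 0.5 = -0.28, -0.1 m / 0.5 = -0.2.

Call:
move_arm:
  motion:
    - [0,0,0,0.004,0,-0.008,0]
    - [0,0,0,0.012,0,-0.03,0]
    - [0,0,0,0,0,-0.1,0]
    - [0,0,0,0,0,-0.2,0]
    - [0,0,0,-0.04,0,-0.28,0]
    - [0,0,0,-0.04,0,-0.28,0]
    - [0,0,0,-0.04,0,-0.28,0]

```text
clock: 16.4
eef_pos: [339.6, -272.9, 187.6]
tcp_rot: [-3.139, -0.5, 0.187]
contact_force: [0.2, 0.5, 0.4]
opening: -0.0
grasp_force: 0.0
```

```bash
python3 - <<'E'
from h import *
c=np.array([np.cos(.19),np.sin(.19)]); n=np.array([-c[1],c[0]])
Z=[]
for i in range(5): grab('top'); Z.append(cloud('top')[1])
im,_=cloud('top'); P=np.nanmedian(Z,0); A=P[...,:2]@c; X=P[...,:2]@n; z=P[...,2]
m=(A>368)&(A<382)&(X>-345)&(X<-319)&(z>30); print('tab',np.median(z[m]))
B=P[155:250,325:395].reshape(-1,3);B=B[(B[:,2]>135)&(B[:,2]<175)]; print(cv2.minAreaRect(B[:,:2].astype(np.float32)))
hsv=cv2.cvtColor(im,cv2.COLOR_RGB2HSV); r=((hsv[...,0]<8)|(hsv[...,0]>172))&(hsv[...,1]>150)&(hsv[...,2]>70); r[:190]=0;r[235:]=0;r[:,:260]=0;r[:,300:]=0
print('red',np.nanmean(P[r],0)); s=sensors.sense(); print(s['clock'],s['eef_pos'],s['contact_force'])
E
```

```text
tab 76.71849078406444
((546.559326171875, -232.30474853515625), (214.7976837158203, 90.29325866699219), 11.342659950256348)
red [556.26640747  -1.98090187 111.52574505]
16.65 [ 339.73220948 -272.1969072   187.08400574] [0.31535305 0.26861342 0.36443026]
```

The tab is at its stop, the toaster hasn't moved, the red lever is on (cap at x 556), and the arm is clear of everything.

```bash
python3 -c "
from rig import order; print(order.sign_off())"
```

```text
the job is handed in; nothing more can be done
None
```

I switched the red toggle on, then pressed the toaster lever down to a hard stop and handed the job in at about 17 s. My camera readings put the lever's travel at about 50 mm rather than the stated 55. It did not move further under repeated presses, the hardest peaking at about 75 N upward (about 84 N in all) at the wrist. The blue and white switches stayed off, and the toaster stayed where it was.

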